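Swap tube and bracket on the welding bench, bracket on spacer bars

ROBOT

A 6-joint arm with a two-finger parallel gripper is mounted at the origin on the work surface. World frame = base frame: x ahead of the robot, y to its left, z up, the work surface at z = 0. Lengths are in m, angles in rad, forces in N, time in s.
With the tool pointing down it reaches from about 0.25 to 0.725 m from the base axis. Payload 4 kg.
Tool frame: the origin (TCP) lies between the finger pads; the fingertips stand 25 mm ahead of it and the grasp point (between the pads) lies 6 mm ahead of it; z points along the fingers, y is the line along which they close (so a half turn about z gives the same grasp; the last joint's range is limited). The gripper opens to 85 mm and grips with 20 to 120 N. Pads are 22 mm wide; open, the fingers measure 114 mm over their backs; the gripper's body (76 mm by 85 mm) begins 54 mm behind the grasp point. The pads swing forward as they close: fully open they stand 13 mm farther back than shut.
Start: joints at [-1.134, 0.241, 0.005, 1.335, 0, 1.571], TCP at [0.212, -0.453, 0.256] pointing down, gripper open.
Joint ranges: [-2.72, 2.72], [-1.05, 1.87], [-1.09, 1.28], [-1.99, 2.15], [-1.42, 1.44], [-3.14, 3.14]. Speed limits (rad/s): [2.79, 2.79, 3.14, 3.14, 3.14, 3.14].

INTERFACE

Orientations are given as a unit quaternion [x, y, z, w].
In Python, from workcell import bot gives the robot as it stands. The module is installed in compiled form; this text tells all that it offers.
- The arm moves only by the shell command python3 -m pendant 'ROWS'. ROWS is JSON, one flat list of numbers, 7 for each row, row after row: the shift along the tool's x, y, z normalised to -1 to 1, where 1 is 0.5 m, then the turn, a rotation vector about the tool's x, y, z normalised to -1 to 1, where 1 is 180 degrees, then the opening, from 0 (shut) to 1 (fully open). In form: [tx, ty, tz, ax, ay, az, fingers, tx, ty, tz, ax, ay, az, fingers, ...]. A call has exactly 10 rows; each row is the pose to reach, as a shift and turn from the pose commanded when the call began, along the tool's axes at that moment, turning the shorter way round; what a row does not reach only later rows make up. A row lasts 1/12 s, in which the tool goes at most 41.7 mm and 7.16 degrees, less where a joint would pass 70% of its speed; a pose out of reach is approached as far as the arm can. A call with a number of a shift or a turn outside -1 to 1 is refused whole. A call with a gripper value outside its range is refused whole. The fingers move at their own pace and stop on an object; the grip force is fixed at half the most. Time passes only in rows, so rows that repeat a pose let the fingers close, or fill a call up. It gives the time, the measured TCP pose, the force, the opening and the grip force at its end, in the units of the state.
- bot.get_obs(): the state, without advancing time (a new reading comes with each control period).
- bot.camera(name): name is "scene" or "side" or "wrist"; returns a dict with "pixels" (384x512x3 uint8, red, green, blue), "mtx" (3x3 intrinsics, pixels), "cam_to_world" (4x4, takes a point from camera to world coordinates); the wrist camera has in their place "hand_eye" (4x4, takes a point from camera to tool coordinates, whose origin is the TCP and whose axes are the flange's). Camera axes: x right, y up, looking along -z (the intrinsics and any distortion apply to the point x, -y, -z); pixel columns grow to the right and rows downward; lengths in m; the calibration is good to about 2 mm. A picture is of the moment at which its call begins: read the wrist's pose just before it. There is no depth.
- bot.job_done(): hands the job in; it is judged then, once.
The state is a dict: "clock": time; "joint_pos": joint angles; "joint_vel": joint speeds; "tau": joint torques, N m; "eef_pos": TCP position; "tool_rot": TCP orientation; "ft_force": force on the tool from outside, world axes, zero at the start; "ft_torque": the same for the moment, N m; "grip_width": finger opening in m; "grasp_force": force on a finger pad.
Only numpy, scipy, OpenCV 4.12 (cv2) and the standard library are available. Lean on these libraries where they do the work, as an engineer would, in place of code of your own. Each camera call takes 0.05 s, during which the arm holds its last target. There are 200 camera calls.

TASK

The steel box tube and the aluminium T-bracket lie in each other's places: swap them, parking one of them on the plywood board on the way. The box tube goes into the rimmed tray; the bracket goes over the grey bed plate, but first lay the two copper bars across the plate, one on each dark band, so that the bracket rests on both bars, clear of the plate. Tube and bracket end centred and lengthwise on their places, the same way up as now; leave the tube offcut and the sanding disc where they are.

Things in the scene. Friction and masses are not known exactly. Their poses are not given: they have to be found in the camera images.
- box_tube: Loose square steel box tube lying flat, open at both ends: 140 long (x) x 50 wide (y) x 50 high, wall 3, about 0.6 kg; take it across its 50 mm width. At the start it lies roughly lengthwise on the grey bed plate. Origin: centre of the underside; z up.
- bracket: Loose aluminium T-bracket, about 0.34 kg: flat base 160 long (x) x 64 wide (y) x 8 thick with four dark bolt holes, and along the middle of its whole length an upright rib 10 thick (y), whose top is 42 above the underside; take it by the rib. At the start it lies roughly lengthwise in the rimmed tray. Origin: centre of the underside; z up.
- bar1: One of two equal, interchangeable loose copper spacer bars lying on the table: 110 long (x) x 14 x 14, about 0.19 kg. Origin: centre of the underside; z up.
- bar2: The other copper spacer bar, the same as bar1. Origin: centre of the underside; z up.
- tray: Fixed white sheet-metal tray, 200 long (x) x 120 wide (y), open above with a low rim: floor 4 thick, walls 4 thick, rim 12 above the table. The tube's final place. Origin: centre of the underside, on the table; z up.
- bed: Fixed grey steel bed plate, 200 long (x) x 120 wide (y), flat top at z = 10 above its underside. Two dark bands, 18 wide, run across its whole width (along y) at x = -45 and x = +45 from its centre: a bar belongs on each, along the band and centred across the plate (bar's long axis along the plate's y). The bracket then lies over both bars, its length along the plate's x, its underside 24 above the table. Origin: centre of the underside, on the table; z up.
- board: Fixed plywood board, 200 long (x) x 120 wide (y) x 9 thick, empty: the free spot for parking. Origin: centre of the underside, on the table; z up.
- offcut: Bystander, loose: round steel tube offcut standing on end, outer diameter 60, height 70. Origin: centre of the underside; z up.
- disc: Bystander, loose: round sanding disc lying flat, diameter 74, 14 thick. Origin: centre of the underside; z up.
Things that resemble listed ones, but are neither listed nor needed, are in the scene too. What is shaped like the box_tube but red is not meant.

How it is judged:
By the outcome, as a careful person would: the job done as asked, in the order asked, and still so for the second after the job is handed in, with the robot touching nothing.
It also fails if it takes over 112 s, if anything falls off the work surface, if the arm or the gripper's body presses on something with over 40 N, if the wrist force passes 120 N, or if a joint passes its speed limit or range.

## Working session

There is one attempt and no reset: what is moved stays moved. The work goes in short steps, Python scripts to look and compute and a shell command to move; the robot and the scene stay as the last step left them, time stands still between calls to the robot, and variables do not carry over. Pictures are saved under pics/ and viewed, at most 14 in all, crops included, and the job is handed in when it is done.

```bash
mkdir -p pics
cat > h.py <<'E'
from workcell import bot
import numpy as np, cv2
from scipy.spatial.transform import Rotation as R
def save(name,fn):
    o=bot.get_obs(); c=bot.camera(name); cv2.imwrite('pics/'+fn,c['pixels'][:,:,::-1])
    if name=='wrist':
        T=np.eye(4);T[:3,:3]=R.from_quat(o['tool_rot']).as_matrix();T[:3,3]=o['eef_pos'];M=T@c['hand_eye']
    else: M=c['cam_to_world']
    np.savez('pics/'+fn+'.npz',K=c['mtx'],M=M,**({'d':c['dist']} if 'dist' in c else {}))
    return c
def ray(fn,uv,z):
    d=np.load('pics/'+fn+'.npz');K,M=d['K'],d['M']
    p=np.array([[ (u-K[0,2])/K[0,0], -(v-K[1,2])/K[1,1], -1] for u,v in uv])
    r=p@M[:3,:3].T; o=M[:3,3]
    return o+r*((z-o[2])/r[:,2])[:,None]
def proj(fn,P):
    d=np.load('pics/'+fn+'.npz');K,M=d['K'],d['M']
    q=(np.asarray(P)-M[:3,3])@M[:3,:3]
    return np.c_[K[0,0]*q[:,0]/-q[:,2]+K[0,2],K[1,1]*-q[:,1]/-q[:,2]+K[1,2]]
E
python3 - <<'E'
from h import *
for n in ('scene','side'):
    c=save(n,n+'0.png'); print(c.keys(),c['mtx'],np.round(c['cam_to_world'],3))
o=bot.get_obs();print(o)
E
```

```text
dict_keys(['pixels', 'mtx', 'cam_to_world']) [[494.42926078   0.         260.05480338]
 [  0.         494.42926078 192.71494017]
 [  0.           0.           1.        ]] [[ 0.508 -0.478  0.717  1.434]
 [ 0.862  0.294 -0.414 -0.492]
 [-0.013  0.827  0.561  0.722]
 [ 0.     0.     0.     1.   ]]
dict_keys(['pixels', 'mtx', 'cam_to_world']) [[361.25604818   0.         248.6861276 ]
 [  0.         361.25604818 192.61170382]
 [  0.           0.           1.        ]] [[ 0.946  0.19  -0.262  0.339]
 [-0.323  0.522 -0.789 -0.702]
 [-0.014  0.831  0.555  0.52 ]
 [ 0.     0.     0.     1.   ]]
{'clock': 0.1, 'joint_pos': array([-1.13401340e+00,  2.41373749e-01,  3.84035406e-03,  1.33520768e+00,
        4.22087936e-05,  1.57081090e+00]), 'joint_vel': array([ 0.00168652,  0.00023678,  0.00276894, -0.00040737, -0.00019966,
        0.00017773]), 'tau': array([-1.15350226e-04, -3.73136902e+01,  2.53010219e+01,  1.08622733e-02,
       -1.11201709e-04, -5.05166724e-06]), 'eef_pos': array([ 0.21129988, -0.45257368,  0.25547681]), 'tool_rot': array([ 9.76248338e-01,  2.16652338e-01, -1.90078426e-04, -9.53850465e-04]), 'ft_force': array([ 0.17544121, -1.0164399 ,  0.62360962]), 'ft_torque': array([ 0.03098557, -0.02769437,  0.04000305]), 'grasp_force': 0.0, 'grip_width': 0.08554674756587899}
```

View pics/scene0.png

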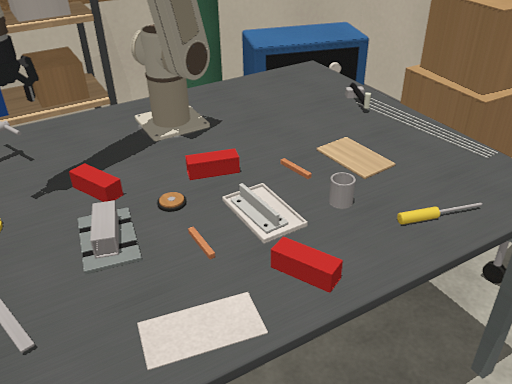

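View pics/side0.png

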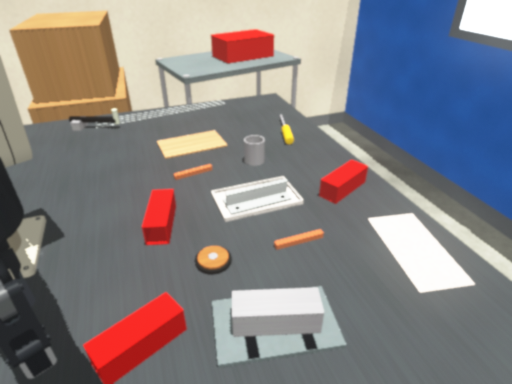

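The scene view shows the grey tube on the bed at (108,230), the bracket in the tray at (264,208), the board at (355,155), and bars at (295,167) and (201,242). The offcut is at (342,190) and the disc at (172,200). Tube candidates are the grey one at (105,228) and red ones at (96,182), (213,163) and (306,263). Only the grey one on the bed fits, since red is excluded. I'll confirm that in an enlarged crop.

Run:
```python
import cv2
a=cv2.imread('pics/scene0.png');b=cv2.imread('pics/side0.png')
cv2.imwrite('pics/c1.png',cv2.resize(a[150:280,70:320],None,fx=3.2,fy=3.2,interpolation=cv2.INTER_CUBIC))
cv2.imwrite('pics/c2.png',cv2.resize(b[120:370,140:360],None,fx=2.4,fy=2.4,interpolation=cv2.INTER_CUBIC))
```

```text
(no output)
```

View pics/c1.png

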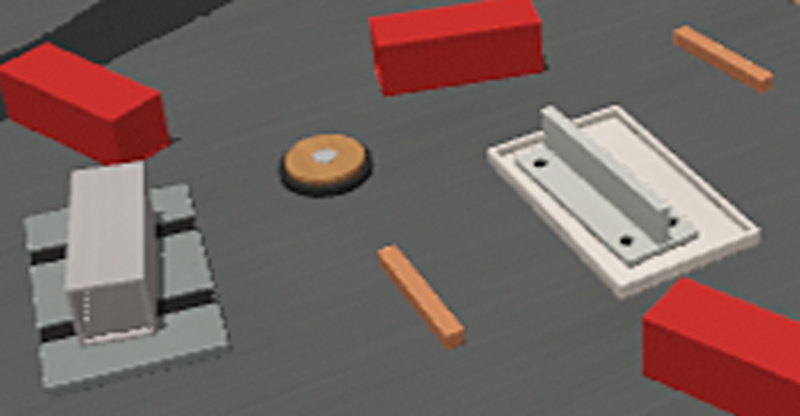

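View pics/c2.png

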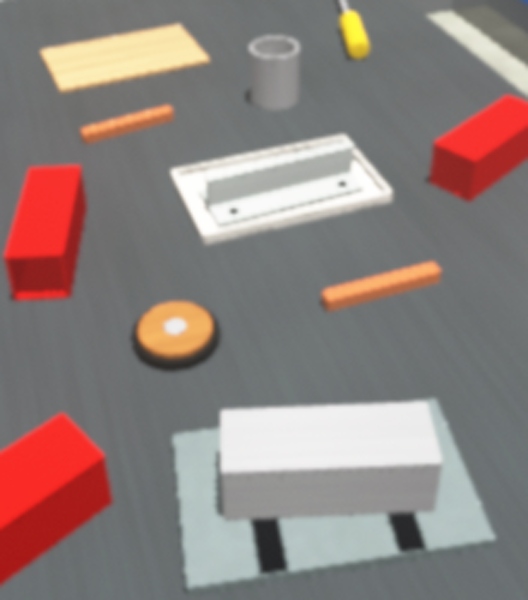

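The crop confirms it: the grey open-ended tube sits on the banded bed plate at crop (110,230). It is the only non-red tube. Next I'll fit poses from both views.

```bash
cat > fit.py <<'E'
from h import *
from scipy.optimize import least_squares
def fit(name,L,W,z,obs):
    # obs: list of (fn, pts4 any order around)
    base=np.array([[1,1],[1,-1],[-1,-1],[-1,1]])*[L/2,W/2]
    best=None
    P=np.vstack([ray(f,p,z)[:,:2] for f,p in obs]); c0=P.mean(0)
    for y0 in np.arange(-90,90,15):
        def res(q):
            c,s=np.cos(q[2]),np.sin(q[2]); C=base@np.array([[c,s],[-s,c]])+q[:2]
            r=[]
            for f,p in obs:
                pr=proj(f,np.c_[C,np.full(4,z)])
                D=np.linalg.norm(np.array(p)[:,None]-pr[None],axis=2)
                r+=list((np.array(p)-pr[D.argmin(1)]).ravel())
            return r
        s=least_squares(res,[*c0,np.radians(y0)])
        if best is None or s.cost<best.cost: best=s
    q=best.x; n=len(best.fun)
    per=[ray(f,p,z)[:,:2].mean(0).round(4) for f,p in obs]
    print(name,np.round(q[:2],4),'yaw',round((np.degrees(q[2])+90)%180-90,1),'rms px',round((2*best.cost/n)**.5,2),*per)
    return q
if __name__=='__main__':
    A=lambda p:[(70+x/3.2,150+y/3.2) for x,y in p]
    B=lambda p:[(140+x/2.4,120+y/2.4) for x,y in p]
    S,D='scene0.png','side0.png'
    fit('bed',.2,.12,.01,[(S,A([(25,217),(188,187),(228,346),(45,387)])),(D,B([(174,437),(436,400),(494,540),(187,587)]))])
    fit('tube',.14,.05,.06,[(S,A([(72,170),(143,163),(155,281),(67,288)])),(D,B([(220,410),(435,403),(440,462),(220,467)]))])
    fit('tray',.2,.12,.012,[(S,A([(488,151),(615,105),(760,235),(620,294)])),(D,B([(171,175),(346,136),(391,192),(208,240)]))])
    fit('rib',.16,.01,.046,[(S,A([(542,110),(553,107),(670,208),(662,213)])),(D,B([(206,183),(207,178),(352,141),(353,146)]))])
    fit('barA',.11,.014,.014,[(S,A([(380,250),(395,245),(463,335),(450,343)])),(D,B([(323,291),(434,263),(440,270),(327,301)]))])
    fit('barB',.11,.014,.014,[(S,A([(675,31),(688,27),(771,76),(762,82)])),(D,B([(82,127),(172,106),(173,112),(84,134)]))])
    fit('board',.2,.12,.009,[(S,[(317,155),(348,138),(394,159),(362,174)]),(D,B([(40,50),(180,24),(209,58),(63,89)]))])
    print('offcut',ray(S,[(342,178)],.07),ray(D,B([(274,47)]),.07),'disc',ray(S,[(172,199)],.014),ray(D,B([(175,328)]),.014))
    for n,p,z in [('red1',A([(50,45),(0,68),(108,113),(160,95)]),.05),('red2',A([(372,17),(372,40),(540,20),(528,0)]),.05),('red3',[(271,240),(284,239),(341,262),(334,268)],.05)]:
        print(n,ray(S,p,z)[:,:2].round(3).tolist())
E
python3 fit.py
```

```text
bed [ 0.4959 -0.355 ] yaw -10.0 rms px 0.78 [ 0.4984 -0.3539] [ 0.4952 -0.3565]
tube [ 0.4978 -0.3544] yaw -16.9 rms px 1.4 [ 0.4987 -0.3534] [ 0.4974 -0.3556]
tray [ 0.5937 -0.0006] yaw 1.4 rms px 0.98 [ 5.955e-01 -1.000e-04] [ 0.5917 -0.0038]
rib [ 0.5904 -0.0123] yaw 1.2 rms px 0.9 [ 0.5928 -0.0103] [ 0.5888 -0.014 ]
barA [ 0.6245 -0.1792] yaw 0.7 rms px 0.93 [ 0.6275 -0.1795] [ 0.6225 -0.1807]
barB [0.4699 0.1796] yaw 7.6 rms px 0.46 [0.4717 0.1791] [0.469  0.1781]
board [0.5007 0.3617] yaw 5.0 rms px 2.47 [0.5044 0.3608] [0.5008 0.3619]
offcut [[0.65147778 0.19187337 0.07      ]] [[0.6536406  0.19105124 0.07      ]] disc [[ 0.43844487 -0.17310313  0.014     ]] [[ 0.43516863 -0.17655897  0.014     ]]
red1 [[0.215, -0.324], [0.23, -0.369], [0.344, -0.312], [0.339, -0.269]]
red2 [[0.313, -0.076], [0.349, -0.092], [0.394, 0.044], [0.358, 0.051]]
red3 [[0.742, -0.068], [0.754, -0.042], [0.874, 0.016], [0.88, -0.007]]
```

```bash
cat > go.py <<'E'
# usage: go.py x y z psi  -> row numbers for that goal, tool down, tool x at yaw psi (deg)
import sys; from h import *
def rows(*goals):
    o=bot.get_obs(); R0=R.from_quat(o['tool_rot'])
    print('t',round(o['clock'],2),'at',np.round(o['eef_pos'],4),'psi',round(np.degrees(np.arctan2(*R0.as_matrix()[[1,0],0])),2),'w',round(o['grip_width'],4),'q',np.round(o['joint_pos'],2))
    for x,y,z,psi in goals:
        G=R.from_euler('z',psi,degrees=True)*R.from_euler('x',180,degrees=True)
        print(np.round(np.r_[R0.inv().apply(np.array([x,y,z])-o['eef_pos'])/.5,(R0.inv()*G).as_rotvec()/np.pi],4).tolist())
if __name__=='__main__':
    rows(*np.array(sys.argv[1:],float).reshape(-1,4))
E
python3 go.py 0.4975 -0.3545 0.16 -16 0.4975 -0.3545 0.046 -16
```

```text
t 0.1 at [ 0.2113 -0.4526  0.2555] psi 25.02 w 0.0855 q [-1.13  0.24  0.    1.34  0.    1.57]
[0.6016, 0.0648, 0.1909, -0.0006, 0.0002, 0.2279]
[0.6016, 0.0652, 0.4189, -0.0006, 0.0002, 0.2279]
```

```bash
python3 -m pendant '[0.6016,0.0648,0.19,0,0,0.228,1, 0.6016,0.0648,0.19,0,0,0.228,1, 0.6016,0.0648,0.19,0,0,0.228,1, 0.6016,0.0648,0.19,0,0,0.228,1, 0.6016,0.0648,0.19,0,0,0.228,1, 0.6016,0.0648,0.19,0,0,0.228,1, 0.6016,0.0648,0.19,0,0,0.228,1, 0.6016,0.0648,0.19,0,0,0.228,1, 0.6016,0.0648,0.19,0,0,0.228,1, 0.6016,0.0648,0.19,0,0,0.228,1]'; python3 go.py 0.4975 -0.3545 0.046 -16; python3 -c "
from h import *
c=save('wrist','w1.png');print(c['hand_eye'].round(3),c['mtx'],c.keys())"
```

```text
clock: 0.93
eef_pos: [0.4988, -0.3531, 0.1588]
tool_rot: [0.991, -0.137, -0.002, -0.001]
ft_force: [0.3, -0.3, 0.1]
grip_width: 0.0855
grasp_force: 0.0
t 0.93 at [ 0.4988 -0.3531  0.1588] psi -15.78 w 0.0855 q [-0.62  0.52  0.16  1.21 -0.    2.8 ]
[-0.0008, 0.0036, 0.2255, -0.0004, 0.0013, 0.0012]
[[-0.     0.952  0.305  0.078]
 [ 1.     0.     0.001 -0.001]
 [ 0.001  0.305 -0.952 -0.118]
 [ 0.     0.     0.     1.   ]] [[338.21580639   0.         253.44477453]
 [  0.         338.21580639 190.80374152]
 [  0.           0.           1.        ]] dict_keys(['pixels', 'mtx', 'hand_eye'])
```

View pics/w1.png

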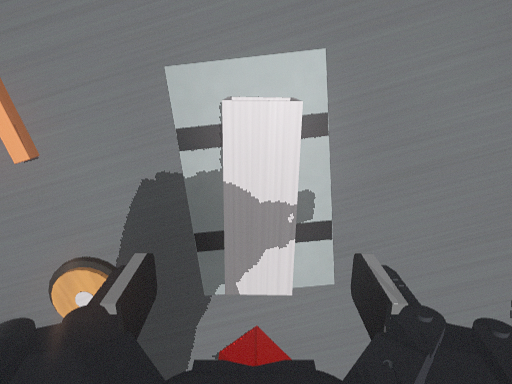

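The wrist view shows the bed corners at (165,67), (326,49), (334,284) and (204,295). The tube top corners are at (222,101), (301,101), (292,295) and (225,295). The fingers straddle the tube.

```bash
python3 - <<'E'
from fit import *
W='w1.png'
fit('bed',.2,.12,.01,[(W,[(165,67),(326,49),(334,284),(204,295)])])
fit('tube',.14,.05,.06,[(W,[(222,101),(301,101),(292,295),(225,295)])])
E
python3 go.py .4975 -.3545 .046 -14.5
```

```text
bed [ 0.4932 -0.3543] yaw -10.0 rms px 0.61 [ 0.4935 -0.3543]
tube [ 0.4941 -0.3552] yaw -16.2 rms px 0.53 [ 0.494  -0.3552]
t 0.98 at [ 0.4978 -0.3541  0.1598] psi -15.9 w 0.0853 q [-0.62  0.51  0.16  1.21 -0.    2.8 ]
[0.0003, 0.0011, 0.2277, -0.0002, 0.001, -0.0078]
```

```bash
python3 -m pendant '[-0.005,-0.001,0.12,0,0.001,0,1, -0.005,-0.001,0.2,0,0.001,0,1, -0.005,-0.001,0.2277,0,0.001,0,1, -0.005,-0.001,0.2277,0,0.001,0,1, -0.005,-0.001,0.2277,0,0.001,0,1, -0.005,-0.001,0.2277,0,0.001,0,1, -0.005,-0.001,0.2277,0,0.001,0,0, -0.005,-0.001,0.2277,0,0.001,0,0, -0.005,-0.001,0.2277,0,0.001,0,0, -0.005,-0.001,0.2277,0,0.001,0,0]'; python3 go.py .4945 -.355 .17 50
```

```text
clock: 1.82
eef_pos: [0.4968, -0.3555, 0.0501]
tool_rot: [0.99, -0.139, 0.004, 0.002]
ft_force: [-0.1, -1.1, 5.8]
grip_width: 0.0496
grasp_force: 64.8
t 1.82 at [ 0.4968 -0.3555  0.0501] psi -16.03 w 0.0496 q [-0.62  0.61  0.    0.96 -0.    2.8 ]
[-0.0029, 0.0009, -0.2399, 0.0021, -0.0016, -0.3668]
```

```bash
python3 go.py .4955 -.355 .14 -16  .50 -.12 .2 35
```

```text
t 1.82 at [ 0.4968 -0.3555  0.0501] psi -16.03 w 0.0496 q [-0.62  0.61  0.    0.96 -0.    2.8 ]
[-0.0014, 0.0002, -0.1799, 0.0009, -0.0024, -0.0002]
[-0.1216, -0.4537, -0.302, 0.0019, -0.0018, -0.2835]
```

```bash
python3 -m pendant '[0,0,-0.08,0,0,0,0, 0,0,-0.16,0,0,0,0, -0.02,-0.06,-0.24,0,0,-0.03,0, -0.12,-0.45,-0.3,0.002,-0.002,-0.2835,0, -0.12,-0.45,-0.3,0.002,-0.002,-0.2835,0, -0.12,-0.45,-0.3,0.002,-0.002,-0.2835,0, -0.12,-0.45,-0.3,0.002,-0.002,-0.2835,0, -0.12,-0.45,-0.3,0.002,-0.002,-0.2835,0, -0.12,-0.45,-0.3,0.002,-0.002,-0.2835,0, -0.12,-0.45,-0.3,0.002,-0.002,-0.2835,0]'; python3 go.py .5 .25 .2 102
```

```text
clock: 2.65
eef_pos: [0.4992, -0.1178, 0.1979]
tool_rot: [0.952, 0.306, -0.001, -0.003]
ft_force: [-0.7, -0.7, -5.1]
grip_width: 0.0492
grasp_force: 65.3
t 2.65 at [ 0.4992 -0.1178  0.1979] psi 35.62 w 0.0492 q [-0.23  0.3  -0.07  1.21  0.    2.29]
[0.4297, -0.5971, -0.001, -0.0018, -0.0009, -0.3688]
```

```bash
python3 -m pendant '[0.43,-0.597,0,0,0,-0.369,0, 0.43,-0.597,0,0,0,-0.369,0, 0.43,-0.597,0,0,0,-0.369,0, 0.43,-0.597,0,0,0,-0.369,0, 0.43,-0.597,0,0,0,-0.369,0, 0.43,-0.597,0,0,0,-0.369,0, 0.43,-0.597,0,0,0,-0.369,0, 0.43,-0.597,0,0,0,-0.369,0, 0.43,-0.597,0,0,0,-0.369,0, 0.43,-0.597,0,0,0,-0.369,0]'; python3 go.py .501 .362 .15 170
```

```text
clock: 3.48
eef_pos: [0.5034, 0.2538, 0.1983]
tool_rot: [0.628, 0.778, 0.002, -0.004]
ft_force: [1.3, -0.0, -4.2]
grip_width: 0.0492
grasp_force: 65.6
t 3.48 at [0.5034 0.2538 0.1983] psi 102.17 w 0.0492 q [0.46 0.4  0.07 1.25 0.01 1.82]
[0.2117, 0.0411, 0.0985, 0.0011, -0.003, -0.3768]
```

```bash
python3 -m pendant '[0.21,0.041,0.09,0,0,-0.377,0, 0.21,0.041,0.09,0,0,-0.377,0, 0.21,0.041,0.09,0,0,-0.377,0, 0.21,0.041,0.09,0,0,-0.377,0, 0.21,0.041,0.09,0,0,-0.377,0, 0.21,0.041,0.09,0,0,-0.377,0, 0.21,0.041,0.09,0,0,-0.377,0, 0.21,0.041,0.09,0,0,-0.377,0, 0.21,0.041,0.09,0,0,-0.377,0, 0.21,0.041,0.09,0,0,-0.377,0]'; python3 go.py .501 .362 .052 185; python3 -c "
from h import *
save('wrist','w2.png')"
```

```text
clock: 4.32
eef_pos: [0.5025, 0.3537, 0.1535]
tool_rot: [0.091, 0.996, 0.001, -0.003]
ft_force: [0.6, -0.2, -4.1]
grip_width: 0.0493
grasp_force: 65.7
t 4.32 at [0.5025 0.3537 0.1535] psi 169.61 w 0.0493 q [0.61 0.53 0.16 1.2  0.01 0.79]
[0.0048, 0.0154, 0.203, 0.0009, -0.0019, -0.0855]
```

View pics/w2.png

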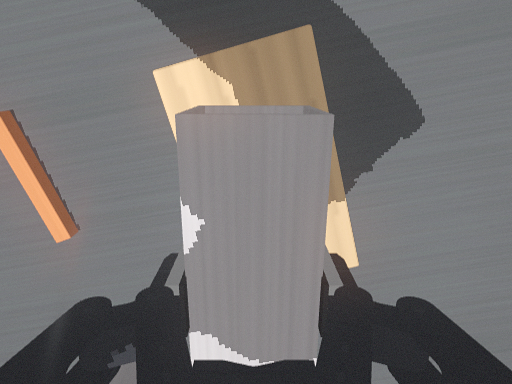

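The tube is in hand with its front top edge at row about 114, columns 178 to 332. The board is visible with corners at (153,72), (311,25) and (357,266).

```bash
python3 - <<'E'
from fit import *
W='w2.png'
fit('board',.2,.12,.009,[(W,[(153,72),(311,25),(357,266)])])
o=bot.get_obs();p=ray(W,[(178,114),(332,114),(191,360),(318,360)],o['eef_pos'][2]+.010)
print(((p-o['eef_pos'])@R.from_quat(o['tool_rot']).as_matrix()).round(4))
E
python3 go.py .501 .362 .052 185
```

```text
board [0.4984 0.3645] yaw 4.4 rms px 1.13 [0.4633 0.3818]
[[ 0.0693 -0.0228 -0.0096]
 [ 0.0693  0.0256 -0.0095]
 [-0.0268 -0.024  -0.0102]
 [-0.027   0.0267 -0.0101]]
t 4.37 at [0.5026 0.3537 0.1535] psi 169.6 w 0.0491 q [0.61 0.53 0.16 1.2  0.01 0.79]
[0.0049, 0.0154, 0.203, 0.0009, -0.0019, -0.0855]
```

```bash
python3 -m pendant '[0.004,0.016,0.1,0.001,-0.002,-0.085,0, 0.004,0.016,0.17,0.001,-0.002,-0.085,0, 0.004,0.016,0.208,0.001,-0.002,-0.085,0, 0.004,0.016,0.208,0.001,-0.002,-0.085,0, 0.004,0.016,0.208,0.001,-0.002,-0.085,0, 0.004,0.016,0.208,0.001,-0.002,-0.085,0, 0.004,0.016,0.208,0.001,-0.002,-0.085,0, 0.004,0.016,0.208,0.001,-0.002,-0.085,0, 0.004,0.016,0.208,0.001,-0.002,-0.085,0, 0.004,0.016,0.208,0.001,-0.002,-0.085,0]'; python3 go.py .501 .362 .052 185
```

```text
clock: 5.2
eef_pos: [0.5026, 0.3627, 0.0505]
tool_rot: [-0.04, 0.999, 0.0, 0.001]
ft_force: [-0.1, 0.1, -5.1]
grip_width: 0.0491
grasp_force: 72.7
t 5.2 at [0.5026 0.3627 0.0505] psi -175.42 w 0.0491 q [ 0.63  0.63  0.04  0.98 -0.    0.55]
[0.0033, -0.0011, -0.0031, 0.0002, 0.0008, -0.0023]
```

```bash
python3 -m pendant '[0,0,0.003,0,0,0,0, 0,0,0.003,0,0,0,0, 0,0,0.003,0,0,0,0.85, 0,0,0.003,0,0,0,0.85, 0,0,0.003,0,0,0,0.85, 0,0,0.003,0,0,0,0.85, 0,0,-0.08,0,0,0,0.85, 0,0,-0.16,0,0,0,0.85, 0,0,-0.24,0,0,0,0.5, 0,0,-0.24,0,0,0,0.5]'; python3 go.py .470 .1795 .14 187.6
python3 - <<'E'
from fit import *
W='w2.png'
print(ray(W,[(0,140),(13,112),(77,232),(57,242)],.014))
E
```

```text
clock: 6.03
eef_pos: [0.5064, 0.3656, 0.1806]
tool_rot: [-0.04, 0.999, 0.005, 0.008]
ft_force: [0.6, 1.5, 1.9]
grip_width: 0.0497
grasp_force: 0.0
t 6.03 at [0.5064 0.3656 0.1806] psi -175.41 w 0.0497 q [ 0.63  0.51  0.21  1.25 -0.    0.55]
[0.1038, -0.3659, 0.076, 0.0029, 0.0055, -0.0167]
[[0.43083726 0.17160416 0.014     ]
 [0.41291482 0.18947219 0.014     ]
 [0.51454507 0.20370637 0.014     ]
 [0.52023428 0.18417611 0.014     ]]
```

```bash
python3 -m pendant '[0.104,-0.366,0.076,0.003,0.005,-0.017,0.5, 0.104,-0.366,0.076,0.003,0.005,-0.017,0.5, 0.104,-0.366,0.076,0.003,0.005,-0.017,0.5, 0.104,-0.366,0.076,0.003,0.005,-0.017,0.5, 0.104,-0.366,0.076,0.003,0.005,-0.017,0.5, 0.104,-0.366,0.076,0.003,0.005,-0.017,0.5, 0.104,-0.366,0.076,0.003,0.005,-0.017,0.5, 0.104,-0.366,0.076,0.003,0.005,-0.017,0.5, 0.104,-0.366,0.076,0.003,0.005,-0.017,0.5, 0.104,-0.366,0.076,0.003,0.005,-0.017,0.5]'
cat > bar.py <<'E'
import sys; from fit import *
fn=sys.argv[1]; c=save('wrist',fn)
h=cv2.cvtColor(c['pixels'],cv2.COLOR_RGB2HSV); m=cv2.inRange(h,(3,110,60),(16,255,255))
n,l,s,ce=cv2.connectedComponentsWithStats(m)
for i in range(1,n):
    if s[i,4]<300: continue
    p,_=cv2.findContours((l==i).astype(np.uint8),cv2.RETR_EXTERNAL,cv2.CHAIN_APPROX_NONE)
    P=ray(fn,p[0][:,0,:].astype(float),.014)[:,:2]
    (cx,cy),(w,hh),a=cv2.minAreaRect((P*1000).astype(np.float32))
    print('area',s[i,4],'px',ce[i].round(),'c',round(cx,1),round(cy,1),'size',round(w,1),round(hh,1),'ang',round(a+(90 if hh>w else 0),1))
E
python3 bar.py w3.png; python3 go.py .470 .1795 .031 187.6
```

```text
clock: 6.87
eef_pos: [0.4659, 0.1773, 0.1325]
tool_rot: [-0.068, 0.998, -0.004, -0.006]
ft_force: [0.2, 0.6, -0.6]
grip_width: 0.0431
grasp_force: 0.0
area 2685 px [258. 188.] c 464.5 180.7 size 110.9 13.9 ang 9.8
t 6.92 at [0.4657 0.1772 0.1323] psi -172.25 w 0.0428 q [ 0.37  0.34 -0.2   1.05 -0.01  0.23]
[-0.0118, 0.0051, 0.2024, -0.0026, -0.0041, 0.0009]
```

View pics/w3.png

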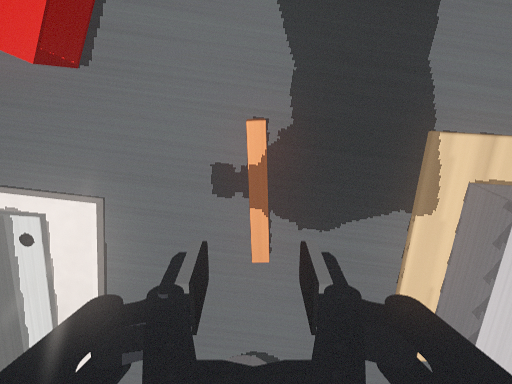

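The wrist view shows the bar between the fingers, with its centre at about (258,190). The fitted size is 110.9×13.9, which is right.

```bash
python3 go.py .4655 .1805 .06 189 .4655 .1805 .031 189
```

```text
t 6.92 at [0.4657 0.1772 0.1323] psi -172.25 w 0.0428 q [ 0.37  0.34 -0.2   1.05 -0.01  0.23]
[-0.0024, 0.0078, 0.1445, -0.0026, -0.0041, -0.0069]
[-0.0032, 0.0083, 0.2025, -0.0026, -0.0041, -0.0069]
```

```bash
python3 -m pendant '[-0.002,0.008,0.08,-0.0026,-0.004,-0.007,0.5, -0.002,0.008,0.14,-0.0026,-0.004,-0.007,0.5, -0.003,0.008,0.18,-0.0026,-0.004,-0.007,0.5, -0.003,0.008,0.2025,-0.0026,-0.004,-0.007,0.5, -0.003,0.008,0.2025,-0.0026,-0.004,-0.007,0.5, -0.003,0.008,0.2025,-0.0026,-0.004,-0.007,0, -0.003,0.008,0.2025,-0.0026,-0.004,-0.007,0, -0.003,0.008,0.2025,-0.0026,-0.004,-0.007,0, -0.003,0.008,0.2025,-0.0026,-0.004,-0.007,0, -0.003,0.008,0.2025,-0.0026,-0.004,-0.007,0]'; python3 go.py .47 .17 .13 200 .47 -.1 .14 240
```

```text
clock: 7.75
eef_pos: [0.4659, 0.1797, 0.0321]
tool_rot: [-0.078, 0.997, 0.0, 0.001]
ft_force: [-0.2, 1.0, 4.3]
grip_width: 0.0115
grasp_force: 60.3
t 7.75 at [0.4659 0.1797 0.0321] psi -171.07 w 0.0115 q [ 0.37  0.46 -0.33  0.78  0.    0.21]
[-0.0053, -0.0204, -0.1959, 0.0002, 0.0005, -0.0615]
[0.0784, -0.5538, -0.2164, -0.0, 0.0006, -0.2837]
```

```bash
python3 -m pendant '[0,0,-0.08,0,0,0,0, -0.005,-0.02,-0.16,0,0,-0.03,0, 0.078,-0.554,-0.2164,0,0.0006,-0.28,0, 0.078,-0.554,-0.2164,0,0.0006,-0.28,0, 0.078,-0.554,-0.2164,0,0.0006,-0.28,0, 0.078,-0.554,-0.2164,0,0.0006,-0.28,0, 0.078,-0.554,-0.2164,0,0.0006,-0.28,0, 0.078,-0.554,-0.2164,0,0.0006,-0.28,0, 0.078,-0.554,-0.2164,0,0.0006,-0.28,0, 0.078,-0.554,-0.2164,0,0.0006,-0.28,0]'; python3 go.py .5388 -.3623 .14 260
```

```text
clock: 8.58
eef_pos: [0.4692, -0.1043, 0.1399]
tool_rot: [-0.495, 0.869, -0.001, -0.002]
ft_force: [0.5, 0.1, -2.1]
grip_width: 0.0119
grasp_force: 59.7
t 8.58 at [ 0.4692 -0.1043  0.1399] psi -120.66 w 0.0119 q [-0.22  0.29 -0.25  1.03 -0.   -1.25]
[0.3729, -0.3829, 0.0013, 0.0001, -0.0012, -0.1148]
```

```bash
python3 -m pendant '[0.373,-0.383,0,0,-0.001,-0.115,0, 0.373,-0.383,0,0,-0.001,-0.115,0, 0.373,-0.383,0,0,-0.001,-0.115,0, 0.373,-0.383,0,0,-0.001,-0.115,0, 0.373,-0.383,0,0,-0.001,-0.115,0, 0.373,-0.383,0,0,-0.001,-0.115,0, 0.373,-0.383,0,0,-0.001,-0.115,0, 0.373,-0.383,0,0,-0.001,-0.115,0, 0.373,-0.383,0,0,-0.001,-0.115,0, 0.373,-0.383,0,0,-0.001,-0.115,0]'; python3 go.py .5388 -.3623 .042 260; python3 -c "
from h import *
save('wrist','w4.png')"
```

```text
clock: 9.42
eef_pos: [0.5381, -0.358, 0.1387]
tool_rot: [-0.643, 0.766, 0.002, -0.0]
ft_force: [-0.0, 0.7, -1.7]
grip_width: 0.0117
grasp_force: 59.6
t 9.42 at [ 0.5381 -0.358   0.1387] psi -99.99 w 0.0117 q [-0.59  0.6   0.24  1.22  0.   -1.98]
[0.0087, -0.0035, 0.1933, 0.0012, 0.0007, 0.0]
```

View pics/w4.png

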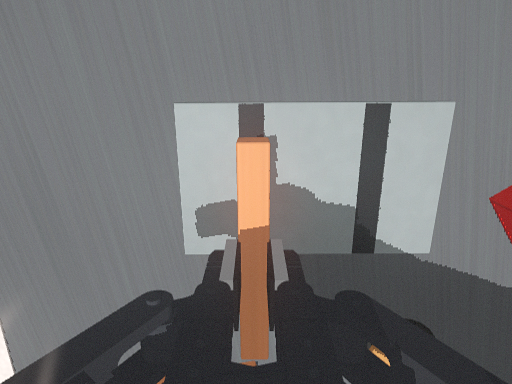

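The bed corners are at (174,103), (455,102), (432,254) and (184,255). The bands are centred near x=252 and x=374. The bar is in hand with its far top end at row 139 and its near end at row 360.

```bash
python3 - <<'E'
from fit import *
W='w4.png'
q=fit('bed',.2,.12,.01,[(W,[(174,103),(455,102),(432,254),(184,255)])])
o=bot.get_obs();p=ray(W,[(238,140),(270,140),(242,360),(269,360)],.1387-.018)
print(((p-o['eef_pos'])@R.from_quat(o['tool_rot']).as_matrix()).round(4))
p=ray(W,[(239,103),(265,103),(364,253),(366,103),(391,103),(352,253),(377,253)],.01)[:,:2]-q[:2]
c,s=np.cos(q[2]),np.sin(q[2]);print((p@np.array([[c,-s],[s,c]])).round(4))
E
python3 go.py .5388 -.3623 .042 260
```

```text
bed [ 0.4935 -0.3534] yaw -9.7 rms px 1.0 [ 0.4934 -0.3533]
[[ 0.0558 -0.0056  0.0181]
 [ 0.0557  0.0072  0.0181]
 [-0.0555 -0.0053  0.0183]
 [-0.0556  0.0083  0.0184]]
[[ 0.0538 -0.0601]
 [ 0.0354 -0.06  ]
 [-0.0461  0.0592]
 [-0.0361 -0.0596]
 [-0.0538 -0.0595]
 [-0.0362  0.0592]
 [-0.0567  0.0593]]
t 9.47 at [ 0.5383 -0.3574  0.1389] psi -99.94 w 0.0114 q [-0.59  0.6   0.24  1.22  0.   -1.98]
[0.0099, -0.0034, 0.1938, 0.0011, 0.0007, 0.0003]
```

```bash
python3 go.py .5381 -.3617 .0425 260.1
```

```text
t 9.47 at [ 0.5383 -0.3574  0.1389] psi -99.94 w 0.0114 q [-0.59  0.6   0.24  1.22  0.   -1.98]
[0.0089, -0.0018, 0.1928, 0.0011, 0.0007, -0.0002]
```

```bash
python3 -m pendant '[0.009,-0.002,0.08,0.001,0.0007,0,0, 0.009,-0.002,0.14,0.001,0.0007,0,0, 0.009,-0.002,0.175,0.001,0.0007,0,0, 0.009,-0.002,0.193,0.001,0.0007,0,0, 0.009,-0.002,0.193,0.001,0.0007,0,0, 0.009,-0.002,0.193,0.001,0.0007,0,0, 0.009,-0.002,0.193,0.001,0.0007,0,0, 0.009,-0.002,0.193,0.001,0.0007,0,0, 0.009,-0.002,0.193,0.001,0.0007,0,0, 0.009,-0.002,0.193,0.001,0.0007,0,0]'; python3 go.py .5381 -.3617 .042 260.1
```

```text
clock: 10.3
eef_pos: [0.5392, -0.3631, 0.0432]
tool_rot: [-0.643, 0.766, -0.001, 0.0]
ft_force: [-0.2, -0.2, -1.7]
grip_width: 0.0115
grasp_force: 62.2
t 10.3 at [ 0.5392 -0.3631  0.0432] psi -99.97 w 0.0115 q [-0.59  0.69  0.13  1.01 -0.   -1.99]
[-0.0024, 0.0026, 0.0024, -0.0006, -0.0004, -0.0004]
```

```bash
python3 -m pendant '[-0.002,0.0025,0.003,0,0,0,0, -0.002,0.0025,0.003,0,0,0,0, -0.002,0.0025,0.003,0,0,0,0, -0.002,0.0025,0.003,0,0,0,0.4, -0.002,0.0025,0.003,0,0,0,0.4, -0.002,0.0025,0.003,0,0,0,0.4, -0.002,0.0025,0.003,0,0,0,0.4, -0.002,0.0025,-0.08,0,0,0,0.4, -0.002,0.0025,-0.16,0,0,0,0.4, -0.002,0.0025,-0.2,0,0,0,0.4]'; python3 go.py .615 -.20 .14 200 .624 -.18 .14 181
```

```text
clock: 11.13
eef_pos: [0.5393, -0.3629, 0.1475]
tool_rot: [-0.643, 0.766, -0.004, 0.001]
ft_force: [2.5, -0.4, 0.6]
grip_width: 0.0342
grasp_force: 0.0
t 11.13 at [ 0.5393 -0.3629  0.1475] psi -99.99 w 0.0342 q [-0.59  0.59  0.25  1.22 -0.   -1.99]
[-0.3471, -0.0925, 0.0144, -0.0025, 0.0001, 0.3334]
[-0.3896, -0.1033, 0.0143, -0.0025, 0.0005, 0.439]
```

```bash
python3 -m pendant '[-0.3896,-0.1033,0.0143,-0.002,0,0.39,0.5, -0.3896,-0.1033,0.0143,-0.002,0,0.39,0.5, -0.3896,-0.1033,0.0143,-0.002,0,0.39,0.5, -0.3896,-0.1033,0.0143,-0.002,0,0.39,0.5, -0.3896,-0.1033,0.0143,-0.002,0,0.39,0.5, -0.3896,-0.1033,0.0143,-0.002,0,0.39,0.5, -0.3896,-0.1033,0.0143,-0.002,0,0.39,0.5, -0.3896,-0.1033,0.0143,-0.002,0,0.39,0.5, -0.3896,-0.1033,0.0143,-0.002,0,0.39,0.5, -0.3896,-0.1033,0.0143,-0.002,0,0.39,0.5]'; python3 bar.py w5.png; python3 go.py .6245 -.18 .031 181
```

```text
clock: 11.97
eef_pos: [0.6225, -0.1786, 0.1355]
tool_rot: [-0.083, 0.997, 0.002, -0.001]
ft_force: [-0.0, -0.2, -0.4]
grip_width: 0.0427
grasp_force: 0.0
area 2084 px [39. 41.] c 542.7 -331.7 size 52.3 16.1 ang 79.8
area 2698 px [253. 184.] c 620.4 -178.7 size 111.0 14.1 ang 0.9
t 12.02 at [ 0.6225 -0.1787  0.1355] psi -170.71 w 0.0428 q [-0.28  0.6   0.24  1.21  0.   -0.44]
[-0.0041, -0.0038, 0.209, 0.001, -0.0009, 0.0461]
```

```bash
python3 go.py .621 -.1788 .031 181
```

```text
t 12.02 at [ 0.6225 -0.1787  0.1355] psi -170.71 w 0.0428 q [-0.28  0.6   0.24  1.21  0.   -0.44]
[0.0025, -0.0003, 0.209, 0.001, -0.0009, 0.0461]
```

```bash
python3 -m pendant '[0.0025,0,0.08,0.001,-0.001,0.046,0.5, 0.0025,0,0.15,0.001,-0.001,0.046,0.5, 0.0025,0,0.19,0.001,-0.001,0.046,0.5, 0.0025,0,0.209,0.001,-0.001,0.046,0.5, 0.0025,0,0.209,0.001,-0.001,0.046,0.5, 0.0025,0,0.209,0.001,-0.001,0.046,0, 0.0025,0,0.209,0.001,-0.001,0.046,0, 0.0025,0,0.209,0.001,-0.001,0.046,0, 0.0025,0,0.209,0.001,-0.001,0.046,0, 0.0025,0,0.209,0.001,-0.001,0.046,0]'; python3 go.py .61 -.19 .13 195 .4495 -.346 .14 260.1
```

```text
clock: 12.85
eef_pos: [0.6226, -0.1794, 0.0335]
tool_rot: [-0.013, 1.0, -0.001, 0.002]
ft_force: [0.3, -0.8, 6.2]
grip_width: 0.0116
grasp_force: 59.7
t 12.85 at [ 0.6226 -0.1794  0.0335] psi -178.46 w 0.0116 q [-0.28  0.69  0.11  0.99  0.   -0.31]
[0.0249, -0.0208, -0.193, -0.0007, 0.0015, -0.0748]
[0.3541, -0.3241, -0.2142, -0.0015, 0.001, -0.4364]
```

```bash
python3 -m pendant '[0,0,-0.08,0,0,0,0, 0.02,-0.02,-0.17,0,0.001,-0.03,0, 0.354,-0.324,-0.2142,-0.0015,0.001,-0.31,0, 0.354,-0.324,-0.2142,-0.0015,0.001,-0.31,0, 0.354,-0.324,-0.2142,-0.0015,0.001,-0.31,0, 0.354,-0.324,-0.2142,-0.0015,0.001,-0.31,0, 0.354,-0.324,-0.2142,-0.0015,0.001,-0.31,0, 0.354,-0.324,-0.2142,-0.0015,0.001,-0.31,0, 0.354,-0.324,-0.2142,-0.0015,0.001,-0.31,0, 0.354,-0.324,-0.2142,-0.0015,0.001,-0.31,0]'; python3 go.py .4495 -.346 .14 260.1
```

```text
clock: 13.68
eef_pos: [0.4465, -0.3471, 0.1387]
tool_rot: [-0.48, 0.877, 0.002, -0.001]
ft_force: [1.2, 0.8, -1.5]
grip_width: 0.0117
grasp_force: 59.0
t 13.68 at [ 0.4465 -0.3471  0.1387] psi -122.62 w 0.0117 q [-0.66  0.45 -0.01  1.11 -0.   -1.66]
[-0.0051, -0.0038, -0.0027, 0.0015, 0.0002, -0.1262]
```

```bash
python3 -m pendant '[-0.005,-0.004,-0.003,0.0015,0,-0.126,0, -0.005,-0.004,-0.003,0.0015,0,-0.126,0, -0.005,-0.004,-0.003,0.0015,0,-0.126,0, -0.005,-0.004,-0.003,0.0015,0,-0.126,0, -0.005,-0.004,-0.003,0.0015,0,-0.126,0, -0.005,-0.004,-0.003,0.0015,0,-0.126,0, -0.005,-0.004,-0.003,0.0015,0,-0.126,0, -0.005,-0.004,-0.003,0.0015,0,-0.126,0, -0.005,-0.004,-0.003,0.0015,0,-0.126,0, -0.005,-0.004,-0.003,0.0015,0,-0.126,0]'; python3 go.py .4495 -.346 .0435 260.1;  python3 -c "
from h import *
save('wrist','w6.png')"
```

```text
clock: 14.52
eef_pos: [0.4513, -0.3445, 0.1395]
tool_rot: [-0.643, 0.766, 0.0, 0.0]
ft_force: [-0.6, 0.2, -2.3]
grip_width: 0.0116
grasp_force: 59.0
t 14.52 at [ 0.4513 -0.3445  0.1395] psi -100.01 w 0.0116 q [-0.65  0.45 -0.01  1.11  0.   -2.05]
[0.0038, 0.0028, 0.1919, 0.0001, 0.0003, -0.0006]
```

View pics/w6.png

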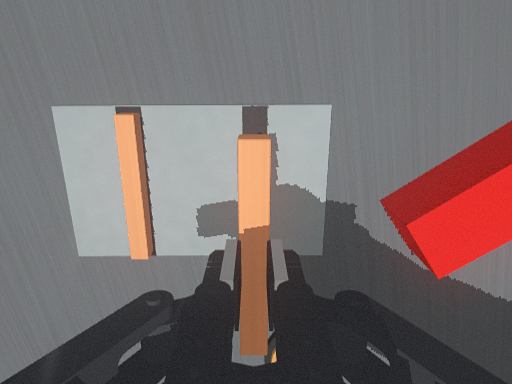

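Bar1 lies on the left band with corners (117,114), (140,113), (152,258) and (131,259). The bed corners are at (54,106), (331,105), (323,255) and (78,257). The held bar's far end is at row 136 and its near end at row 355.

```bash
python3 - <<'E'
from fit import *
W='w6.png'
q=fit('bed',.2,.12,.01,[(W,[(54,106),(331,105),(323,255),(78,257)])])
b=fit('bar',.11,.014,.024,[(W,[(117,114),(140,113),(152,258),(131,259)])])
c,s=np.cos(q[2]),np.sin(q[2]);Rq=np.array([[c,-s],[s,c]])
print('bar in bed',((b[:2]-q[:2])@Rq).round(4),np.degrees(b[2]-q[2]))
o=bot.get_obs();p=ray(W,[(238,136),(270,136),(241,355),(268,355)],.1395-.0195)
print(((p-o['eef_pos'])@R.from_quat(o['tool_rot']).as_matrix()).round(4))
for u in ((-.045,0),): print('band- in world',(Rq@np.array(u)+q[:2]).round(4))
E
python3 go.py .4495 -.346 .0435 260.1
```

```text
bed [ 0.4933 -0.3532] yaw -9.8 rms px 1.13 [ 0.4934 -0.3533]
bar [ 0.5348 -0.3613] yaw 78.8 rms px 1.05 [ 0.5348 -0.3613]
bar in bed [ 0.0422 -0.0009] -91.42689373081596
[[ 0.0565 -0.0058  0.0194]
 [ 0.0565  0.0072  0.0194]
 [-0.0543 -0.0059  0.0195]
 [-0.0543  0.0078  0.0195]]
band- in world [ 0.449  -0.3456]
t 14.57 at [ 0.4513 -0.3444  0.1395] psi -100.0 w 0.0114 q [-0.65  0.45 -0.01  1.11  0.   -2.05]
[0.0038, 0.0029, 0.1919, 0.0001, 0.0003, -0.0006]
```

```bash
python3 -m pendant '[0.001,0.0025,0.08,0,0,0,0, 0.001,0.0025,0.14,0,0,0,0, 0.001,0.0025,0.175,0,0,0,0, 0.001,0.0025,0.19,0,0,0,0, 0.001,0.0025,0.19,0,0,0,0, 0.001,0.0025,0.19,0,0,0,0, 0.001,0.0025,0.19,0,0,0,0, 0.001,0.0025,0.19,0,0,0,0, 0.001,0.0025,0.19,0,0,0,0, 0.001,0.0025,0.19,0,0,0,0]'; python3 go.py .4501 -.3447 .043 260.1
```

```text
clock: 15.4
eef_pos: [0.4501, -0.3449, 0.0447]
tool_rot: [-0.643, 0.766, 0.0, 0.0]
ft_force: [-0.3, -0.5, -1.7]
grip_width: 0.0114
grasp_force: 59.0
t 15.4 at [ 0.4501 -0.3449  0.0447] psi -99.99 w 0.0114 q [-0.65  0.55 -0.13  0.9   0.   -2.05]
[-0.0003, 0.0001, 0.0035, -0.0, 0.0002, -0.0005]
```

```bash
python3 -m pendant '[0,0,0.0035,0,0,0,0, 0,0,0.0035,0,0,0,0, 0,0,0.0035,0,0,0,0.4, 0,0,0.0035,0,0,0,0.4, 0,0,0.0035,0,0,0,0.4, 0,0,0.0035,0,0,0,0.4, 0,0,-0.08,0,0,0,0.4, 0,0,-0.16,0,0,0,0.4, 0,-0.09,-0.2,0,0,0,0.4, 0,-0.09,-0.2,0,0,0,0.4]'; python3 -m pendant '[0,0,0,0,0,0.1,0.4, 0,0,0,0,0,0.1,0.4, 0,0,0,0,0,0.1,0.4, 0,0,0,0,0,0.1,0.4, 0,0,0,0,0,0.1,0.4, 0,0,0,0,0,0.1,0.4, 0,0,0,0,0,0.1,0.4, 0,0,0,0,0,0.1,0.4, 0,0,0,0,0,0.1,0.4, 0,0,0,0,0,0.1,0.4]'
python3 - <<'E'
from h import *
c=save('wrist','w7.png'); cv2.imwrite('pics/w7c.png',cv2.resize(cv2.imread('pics/w7.png')[50:330,90:490],None,fx=2,fy=2,interpolation=cv2.INTER_CUBIC))
E
```

```text
clock: 16.23
eef_pos: [0.5004, -0.3552, 0.1504]
tool_rot: [-0.643, 0.766, -0.006, 0.003]
ft_force: [2.2, -1.0, 0.8]
grip_width: 0.0339
grasp_force: 0.0
clock: 17.07
eef_pos: [0.4942, -0.3526, 0.1445]
tool_rot: [-0.515, 0.857, 0.0, 0.0]
ft_force: [0.5, -0.6, 0.0]
grip_width: 0.0343
grasp_force: 0.0
```

View pics/w7c.png

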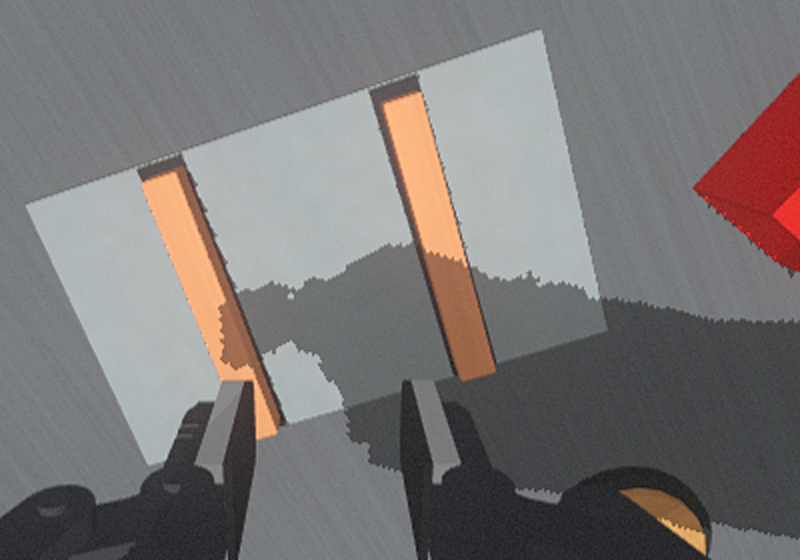

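Both bars lie on their bands: bar1 on the left at crop (142,182)–(280,432), and bar2 at crop (382,100)–(496,374). I'll check the offsets.

```bash
python3 - <<'E'
from fit import *
W='w7.png'; A=lambda p:[(90+(x-.5)/2,50+(y-.5)/2) for x,y in p]
q=fit('bed',.2,.12,.01,[(W,A([(26,205),(541,30),(607,329),(148,465)]))])
c,s=np.cos(q[2]),np.sin(q[2]);Rq=np.array([[c,-s],[s,c]])
for p in ([(142,182),(181,168),(280,432)],[(382,100),(420,92),(496,374),(460,380)]):
    b=fit('bar',.11,.014,.024,[(W,A(p))]); print('in bed',((b[:2]-q[:2])@Rq).round(4),np.degrees(b[2]-q[2]))
E
python3 go.py .585 -.05 .19 185 .592 -.0125 .165 181
```

```text
bed [ 0.4939 -0.3539] yaw -9.7 rms px 0.65 [ 0.4938 -0.354 ]
bar [ 0.5363 -0.3614] yaw 79.5 rms px 0.43 [ 0.5307 -0.379 ]
in bed [ 0.0431 -0.0003] 89.22594028054354
bar [ 0.4498 -0.3456] yaw 79.5 rms px 0.84 [ 0.4498 -0.3456]
in bed [-0.0448  0.0006] 89.2508723251262
t 17.12 at [ 0.4942 -0.3526  0.1445] psi -117.98 w 0.0345 q [-0.62  0.52  0.12  1.17  0.   -1.7 ]
[-0.6197, 0.1237, -0.0905, 0.0002, 0.0001, 0.3168]
[-0.6925, 0.1465, -0.0405, 0.0002, 0.0001, 0.339]
```

```bash
python3 -m pendant '[-0.6925,0.1465,-0.0405,0,0,0.339,0.5, -0.6925,0.1465,-0.0405,0,0,0.339,0.5, -0.6925,0.1465,-0.0405,0,0,0.339,0.5, -0.6925,0.1465,-0.0405,0,0,0.339,0.5, -0.6925,0.1465,-0.0405,0,0,0.339,0.5, -0.6925,0.1465,-0.0405,0,0,0.339,0.5, -0.6925,0.1465,-0.0405,0,0,0.339,0.5, -0.6925,0.1465,-0.0405,0,0,0.339,0.5, -0.6925,0.1465,-0.0405,0,0,0.339,0.5, -0.6925,0.1465,-0.0405,0,0,0.339,0.5]';python3 -m pendant '[0,0,0,0,0,0,0.5,0,0,0,0,0,0,0.5,0,0,0,0,0,0,0.5,0,0,0,0,0,0,0.5,0,0,0,0,0,0,0.5,0,0,0,0,0,0,0.5,0,0,0,0,0,0,0.5,0,0,0,0,0,0,0.5,0,0,0,0,0,0,0.5,0,0,0,0,0,0,0.5]'
python3 - <<'E'
from h import *
save('wrist','w8.png')
E
```

```text
clock: 17.95
eef_pos: [0.5939, -0.0059, 0.1657]
tool_rot: [-0.011, 1.0, 0.002, 0.001]
ft_force: [0.1, -0.7, 0.5]
grip_width: 0.0424
grasp_force: 0.0
clock: 18.78
eef_pos: [0.592, -0.0126, 0.165]
tool_rot: [-0.009, 1.0, 0.0, -0.0]
ft_force: [0.7, 0.5, 0.3]
grip_width: 0.0427
grasp_force: 0.0
```

View pics/w8.png

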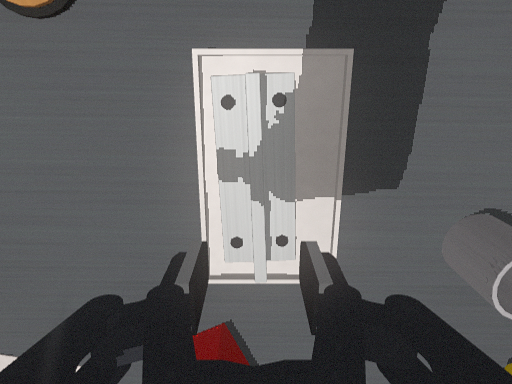

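The tray rim corners are at (193,50), (352,49), (337,282) and (207,282). The bracket base corners are at (211,75), (295,73), (297,260) and (225,263). The rib runs from (254,72) to (260,282).

```bash
python3 - <<'E'
from fit import *
W='w8.png'
fit('tray',.2,.12,.012,[(W,[(193,50),(352,49),(337,282),(207,282)])])
fit('base',.16,.064,.012,[(W,[(211,75),(295,73),(297,260),(225,263)])])
fit('rib',.16,.01,.046,[(W,[(246,73),(260,72),(254,282),(267,282)])])
E
python3 go.py .590 -.0125 .046 181.5
```

```text
tray [0.5897 0.0041] yaw 1.7 rms px 1.01 [0.5893 0.0042]
base [ 0.5875 -0.0083] yaw 3.4 rms px 0.57 [ 0.5875 -0.0083]
rib [ 0.5871 -0.0088] yaw 3.1 rms px 0.37 [ 0.5871 -0.0088]
t 18.83 at [ 0.592  -0.0125  0.165 ] psi -179.0 w 0.0426 q [-0.02  0.47  0.1   1.2   0.   -0.04]
[0.0041, -0.0002, 0.2381, 0.0003, -0.0, -0.0028]
```

```bash
python3 go.py .5873 -.0086 .046 183.2
```

```text
t 18.83 at [ 0.592  -0.0125  0.165 ] psi -179.0 w 0.0426 q [-0.02  0.47  0.1   1.2   0.   -0.04]
[0.0093, 0.0077, 0.2381, 0.0003, -0.0, -0.0122]
```

```bash
python3 -m pendant '[0.0093,0.0077,0.08,0,0,-0.012,0.5, 0.0093,0.0077,0.15,0,0,-0.012,0.5, 0.0093,0.0077,0.21,0,0,-0.012,0.5, 0.0093,0.0077,0.238,0,0,-0.012,0.5, 0.0093,0.0077,0.238,0,0,-0.012,0.5, 0.0093,0.0077,0.238,0,0,-0.012,0.5, 0.0093,0.0077,0.238,0,0,-0.012,0, 0.0093,0.0077,0.238,0,0,-0.012,0, 0.0093,0.0077,0.238,0,0,-0.012,0, 0.0093,0.0077,0.238,0,0,-0.012,0]'; python3 go.py .587 -.0086 .14 183.2 .52 -.23 .18 175 .4938 -.354 .16 170.2
```

```text
clock: 19.67
eef_pos: [0.589, -0.0087, 0.0482]
tool_rot: [-0.028, 1.0, 0.0, 0.002]
ft_force: [-0.2, 0.4, 5.5]
grip_width: 0.0086
grasp_force: 61.7
t 19.67 at [ 0.589  -0.0087  0.0482] psi -176.84 w 0.0086 q [-0.02  0.57 -0.06  0.93  0.   -0.07]
[0.0032, 0.0005, -0.1836, 0.0001, 0.0013, -0.0002]
[0.161, -0.4342, -0.2644, 0.0002, 0.0013, 0.0453]
[0.2272, -0.679, -0.2247, 0.0002, 0.0013, 0.072]
```

```bash
python3 -m pendant '[0,0,-0.06,0,0,0,0, 0,0,-0.13,0,0,0,0, 0.003,-0.01,-0.2,0,0.001,0,0, 0.16,-0.434,-0.264,0,0.001,0.045,0, 0.16,-0.434,-0.264,0,0.001,0.045,0, 0.16,-0.434,-0.264,0,0.001,0.045,0, 0.16,-0.434,-0.264,0,0.001,0.045,0, 0.16,-0.434,-0.264,0,0.001,0.045,0, 0.16,-0.434,-0.264,0,0.001,0.045,0, 0.16,-0.434,-0.264,0,0.001,0.045,0]'; python3 go.py .4938 -.354 .16 170.2
```

```text
clock: 20.5
eef_pos: [0.5177, -0.2344, 0.1784]
tool_rot: [0.046, 0.999, -0.001, -0.002]
ft_force: [0.3, 0.8, -2.8]
grip_width: 0.0087
grasp_force: 60.5
t 20.5 at [ 0.5177 -0.2344  0.1784] psi 174.67 w 0.0087 q [-0.42  0.42  0.05  1.21 -0.   -0.33]
[0.0253, -0.2425, 0.0374, -0.0006, -0.0009, 0.0248]
```

```bash
python3 -m pendant '[0.025,-0.2425,0.037,0,-0.001,0.025,0, 0.025,-0.2425,0.037,0,-0.001,0.025,0, 0.025,-0.2425,0.037,0,-0.001,0.025,0, 0.025,-0.2425,0.037,0,-0.001,0.025,0, 0.025,-0.2425,0.037,0,-0.001,0.025,0, 0.025,-0.2425,0.037,0,-0.001,0.025,0, 0.025,-0.2425,0.037,0,-0.001,0.025,0, 0.025,-0.2425,0.037,0,-0.001,0.025,0, 0.025,-0.2425,0.037,0,-0.001,0.025,0, 0.025,-0.2425,0.037,0,-0.001,0.025,0]'; python3 -c "
from h import *
save('wrist','w9.png')"; python3 go.py .4938 -.354 .0685 170.2
```

```text
clock: 21.33
eef_pos: [0.497, -0.3484, 0.1596]
tool_rot: [0.081, 0.997, 0.0, 0.0]
ft_force: [0.3, 0.4, -3.7]
grip_width: 0.0091
grasp_force: 60.7
t 21.38 at [ 0.4969 -0.3487  0.1596] psi 170.63 w 0.0089 q [-0.61  0.51  0.14  1.2   0.   -0.45]
[0.0044, -0.0116, 0.1823, 0.0001, 0.0, 0.0024]
```

View pics/w9.png

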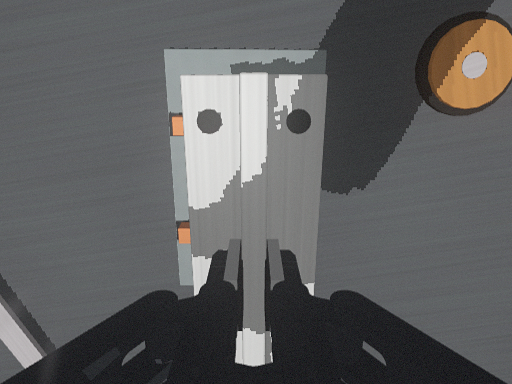

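The bracket is held level above the bed. Its base's far corners are at (182,75) and (327,75), and the rib's near end is at row 365.

Run:
```python
from fit import *
W='w9.png'
o=bot.get_obs();Rt=R.from_quat(o['tool_rot']).as_matrix()
for p,z in (([(182,75),(327,75)],-.0362),([(241,73),(268,73),(236,364),(272,364)],-.0022)):
    print(((ray(W,p,o['eef_pos'][2]+z)-o['eef_pos'])@Rt).round(4))
```

```text
[[ 0.0817 -0.0297  0.0362]
 [ 0.0817  0.033   0.0362]]
[[ 0.0817 -0.003   0.0022]
 [ 0.0817  0.0061  0.0022]
 [-0.0414 -0.0066  0.0022]
 [-0.0414  0.0095  0.0022]]
```

```bash
python3 go.py .4953 -.3543 .069 170.2
```

```text
t 21.38 at [ 0.4969 -0.3487  0.1596] psi 170.63 w 0.0089 q [-0.61  0.51  0.14  1.2   0.   -0.45]
[0.0013, -0.0117, 0.1813, 0.0001, 0.0, 0.0024]
```

```bash
python3 -m pendant '[0.0013,-0.0117,0.07,0,0,0.0024,0, 0.0013,-0.0117,0.13,0,0,0.0024,0, 0.0013,-0.0117,0.165,0,0,0.0024,0, 0.0013,-0.0117,0.176,0,0,0.0024,0, 0.0013,-0.0117,0.181,0,0,0.0024,0, 0.0013,-0.0117,0.181,0,0,0.0024,0, 0.0013,-0.0117,0.181,0,0,0.0024,0, 0.0013,-0.0117,0.181,0,0,0.0024,0, 0.0013,-0.0117,0.181,0,0,0.0024,0, 0.0013,-0.0117,0.181,0,0,0.0024,0]'; python3 go.py .4953 -.3543 .0675 170.2
```

```text
clock: 22.22
eef_pos: [0.4952, -0.3554, 0.0695]
tool_rot: [0.086, 0.996, -0.0, 0.0]
ft_force: [-0.4, 0.3, -3.5]
grip_width: 0.0088
grasp_force: 60.7
t 22.22 at [ 0.4952 -0.3554  0.0695] psi 170.13 w 0.0088 q [-0.62  0.59  0.03  1.01  0.   -0.45]
[0.0002, 0.0021, 0.0039, -0.0, 0.0003, -0.0004]
```

```bash
python3 -m pendant '[0,0.002,0.004,0,0,0,0, 0,0.002,0.004,0,0,0,0, 0,0.002,0.004,0,0,0,0, 0,0.002,0.004,0,0,0,0.4, 0,0.002,0.004,0,0,0,0.4, 0,0.002,0.004,0,0,0,0.4, 0,0.002,0.004,0,0,0,0.4, 0,0.002,-0.06,0,0,0,0.4, 0,0.002,-0.13,0,0,0,0.4, 0,0.002,-0.2,0,0,0,0.4]'; python3 go.py .5 -.05 .2 175 .5 .25 .2 180
```

```text
clock: 23.05
eef_pos: [0.4943, -0.3535, 0.1687]
tool_rot: [0.086, 0.996, 0.001, -0.001]
ft_force: [0.6, -0.8, -1.2]
grip_width: 0.034
grasp_force: 0.0
t 23.05 at [ 0.4943 -0.3535  0.1687] psi 170.13 w 0.034 q [-0.62  0.5   0.16  1.23  0.   -0.45]
[0.093, 0.6001, -0.0611, 0.0007, -0.0009, -0.027]
[0.1958, 1.1912, -0.0596, 0.0007, -0.0009, -0.0548]
```

```bash
python3 -m pendant '[0.05,0.3,-0.061,0,0,-0.02,0.4, 0.093,0.6,-0.061,0,-0.001,-0.027,0.4, 0.093,0.6,-0.061,0,-0.001,-0.027,0.5, 0.093,0.6,-0.061,0,-0.001,-0.027,0.6, 0.093,0.6,-0.061,0,-0.001,-0.027,0.9, 0.093,0.6,-0.061,0,-0.001,-0.027,1, 0.093,0.6,-0.061,0,-0.001,-0.027,1, 0.093,0.6,-0.061,0,-0.001,-0.027,1, 0.093,0.6,-0.061,0,-0.001,-0.027,1, 0.093,0.6,-0.061,0,-0.001,-0.027,1]'; python3 go.py .5015 .363 .17 185
```

```text
clock: 23.88
eef_pos: [0.5007, -0.0499, 0.1995]
tool_rot: [0.043, 0.999, -0.0, 0.002]
ft_force: [-0.6, -0.3, 0.4]
grip_width: 0.0855
grasp_force: 0.0
t 23.88 at [ 0.5007 -0.0499  0.1995] psi 175.13 w 0.0855 q [-0.1   0.28 -0.1   1.19 -0.   -0.01]
[0.0688, 0.8229, 0.0587, -0.0001, 0.001, -0.0549]
```

```bash
python3 -m pendant '[0.0688,0.823,0.0587,0,0.001,-0.055,1, 0.0688,0.823,0.0587,0,0.001,-0.055,1, 0.0688,0.823,0.0587,0,0.001,-0.055,1, 0.0688,0.823,0.0587,0,0.001,-0.055,1, 0.0688,0.823,0.0587,0,0.001,-0.055,1, 0.0688,0.823,0.0587,0,0.001,-0.055,1, 0.0688,0.823,0.0587,0,0.001,-0.055,1, 0.0688,0.823,0.0587,0,0.001,-0.055,1, 0.0688,0.823,0.0587,0,0.001,-0.055,1, 0.0688,0.823,0.0587,0,0.001,-0.055,1]';  python3 go.py .503 .3627 .047 184.6
```

```text
clock: 24.72
eef_pos: [0.5034, 0.3629, 0.1694]
tool_rot: [-0.041, 0.999, -0.0, -0.0]
ft_force: [1.6, -0.2, 0.2]
grip_width: 0.085
grasp_force: 0.0
t 24.72 at [0.5034 0.3629 0.1694] psi -175.24 w 0.085 q [ 0.62  0.53  0.2   1.24 -0.    0.54]
[0.0008, -0.0002, 0.2448, -0.0001, -0.0001, 0.0009]
```

```bash
python3 -m pendant '[0.001,0,0.08,0,0,0.001,1, 0.001,0,0.15,0,0,0.001,1, 0.001,0,0.21,0,0,0.001,1, 0.001,0,0.245,0,0,0.001,1, 0.001,0,0.245,0,0,0.001,1, 0.001,0,0.245,0,0,0.001,1, 0.001,0,0.245,0,0,0.001,0, 0.001,0,0.245,0,0,0.001,0, 0.001,0,0.245,0,0,0.001,0, 0.001,0,0.245,0,0,0.001,0]';  python3 go.py .5 .36 .18 184.6 .56 .1 .19 183 .5897 .0041 .14 181.6
```

```text
clock: 25.55
eef_pos: [0.5035, 0.3627, 0.05]
tool_rot: [-0.041, 0.999, 0.001, 0.002]
ft_force: [0.2, -1.3, 4.5]
grip_width: 0.0492
grasp_force: 65.1
t 25.55 at [0.5035 0.3627 0.05  ] psi -175.33 w 0.0492 q [ 0.62  0.63  0.04  0.98 -0.    0.54]
[0.0065, -0.0044, -0.26, 0.0005, 0.0012, 0.0004]
[-0.0708, -0.5325, -0.2806, 0.0005, 0.0012, 0.0093]
[-0.114, -0.7286, -0.1808, 0.0006, 0.0012, 0.0171]
```

```bash
python3 -m pendant '[0,0,-0.08,0,0,0,0, 0.003,-0.002,-0.16,0,0,0,0, 0.006,-0.004,-0.24,0,0.001,0,0, 0.006,-0.06,-0.28,0,0.001,0,0, -0.071,-0.53,-0.28,0,0.001,0.009,0, -0.071,-0.53,-0.28,0,0.001,0.009,0, -0.071,-0.53,-0.28,0,0.001,0.009,0, -0.071,-0.53,-0.28,0,0.001,0.009,0, -0.071,-0.53,-0.28,0,0.001,0.009,0, -0.071,-0.53,-0.28,0,0.001,0.009,0]';  python3 go.py .5897 .0041 .15 181.6
```

```text
clock: 26.38
eef_pos: [0.5588, 0.0975, 0.1875]
tool_rot: [-0.026, 1.0, -0.001, -0.002]
ft_force: [0.4, 0.7, -4.9]
grip_width: 0.0495
grasp_force: 65.2
t 26.38 at [0.5588 0.0975 0.1875] psi -177.03 w 0.0495 q [ 0.17  0.41  0.07  1.23 -0.    0.12]
[-0.0523, -0.1897, 0.0751, -0.0005, -0.0013, 0.0076]
```

```bash
python3 -m pendant '[-0.052,-0.19,0.075,0,-0.001,0.0076,0, -0.052,-0.19,0.075,0,-0.001,0.0076,0, -0.052,-0.19,0.075,0,-0.001,0.0076,0, -0.052,-0.19,0.075,0,-0.001,0.0076,0, -0.052,-0.19,0.075,0,-0.001,0.0076,0, -0.052,-0.19,0.075,0,-0.001,0.0076,0, -0.052,-0.19,0.075,0,-0.001,0.0076,0, -0.052,-0.19,0.075,0,-0.001,0.0076,0, -0.052,-0.19,0.075,0,-0.001,0.0076,0, -0.052,-0.19,0.075,0,-0.001,0.0076,0]'; python3 -c "
from h import *
save('wrist','w10.png')";  python3 go.py .5897 .0041 .046 181.6
```

```text
clock: 27.22
eef_pos: [0.5901, 0.0086, 0.1505]
tool_rot: [-0.016, 1.0, 0.0, 0.0]
ft_force: [-0.4, -0.2, -4.8]
grip_width: 0.0492
grasp_force: 65.0
t 27.27 at [0.59   0.0084 0.1504] psi -178.2 w 0.0493 q [ 0.01  0.48  0.07  1.16  0.   -0.02]
[0.0011, -0.0086, 0.2088, 0.0, 0.0001, 0.0011]
```

View pics/w10.png

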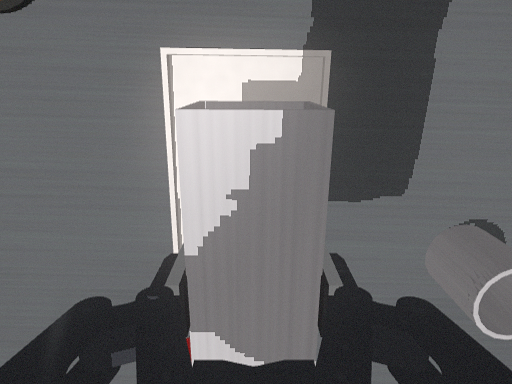

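The tray's rim corners are at (161,49) and (331,51), with its left edge running to (173,252). The tube's front top edge is at row 109, columns 177–333.

```bash
python3 - <<'E'
from fit import *
W='w10.png'
o=bot.get_obs();Rt=R.from_quat(o['tool_rot']).as_matrix()
print(((ray(W,[(177,109),(333,109)],o['eef_pos'][2]+.009)-o['eef_pos'])@Rt).round(4))
P=ray(W,[(161,49),(331,51)],.012)[:,:2];print(P.round(4)); d=P[1]-P[0];print(np.linalg.norm(d));n=np.array([-d[1],d[0]])/np.linalg.norm(d)
m=P.mean(0);print(m+.1*n,m-.1*n, np.degrees(np.arctan2(*n[::-1])))
E
python3 go.py .5897 .0041 .046 181.6
```

```text
[[ 0.0705 -0.0229 -0.009 ]
 [ 0.0705  0.0262 -0.009 ]]
[[ 0.4914 -0.0584]
 [ 0.489   0.0611]]
0.11950280269171318
[ 0.39024996 -0.00069741] [0.59020844 0.00337791] -178.8324262508568
t 27.27 at [0.59   0.0084 0.1504] psi -178.2 w 0.0493 q [ 0.01  0.48  0.07  1.16  0.   -0.02]
[0.0011, -0.0086, 0.2088, 0.0, 0.0001, 0.0011]
```

```bash
python3 -m pendant '[-0.0005,-0.0118,0.07,0,0,0.001,0, -0.0005,-0.0118,0.13,0,0,0.001,0, -0.0005,-0.0118,0.18,0,0,0.001,0, -0.0005,-0.0118,0.2,0,0,0.001,0, -0.0005,-0.0118,0.2085,0,0,0.001,0, -0.0005,-0.0118,0.2085,0,0,0.001,0, -0.0005,-0.0118,0.2085,0,0,0.001,0, -0.0005,-0.0118,0.2085,0,0,0.001,0, -0.0005,-0.0118,0.2085,0,0,0.001,0, -0.0005,-0.0118,0.2085,0,0,0.001,0]'; python3 go.py .5905 .0025 .0445 181.6
```

```text
clock: 28.1
eef_pos: [0.5912, 0.0017, 0.0467]
tool_rot: [-0.013, 1.0, -0.0, 0.001]
ft_force: [0.6, 0.3, -6.2]
grip_width: 0.049
grasp_force: 65.3
t 28.1 at [0.5912 0.0017 0.0467] psi -178.46 w 0.049 q [ 0.    0.58 -0.05  0.93  0.   -0.02]
[0.0014, 0.0016, 0.0043, -0.0, 0.0005, -0.0003]
```

Next I lower it the last bit, release and withdraw upwards, then sidestep for a check of both places.

```bash
python3 -m pendant '[0.001,0.0016,0.004,0,0,0,0, 0.001,0.0016,0.004,0,0,0,0, 0.001,0.0016,0.004,0,0,0,0, 0.001,0.0016,0.004,0,0,0,0.85, 0.001,0.0016,0.004,0,0,0,0.85, 0.001,0.0016,0.004,0,0,0,0.85, 0.001,0.0016,0.004,0,0,0,0.85, 0.001,0.0016,-0.07,0,0,0,0.85, 0.001,0.0016,-0.15,0,0,0,0.85, 0.001,0.0016,-0.23,0,0,0,0.85]'; python3 -m pendant '[0.03,0,-0.1,0,0,0,1, 0.2,0,-0.2,0,0,0,1, 0.3,0.4,-0.25,0,0,0,1, 0.3,0.4,-0.25,0,0,0,1, 0.3,0.4,-0.25,0,0,0,1, 0.3,0.4,-0.25,0,0,0,1, 0.3,0.4,-0.25,0,0,0,1, 0.3,0.4,-0.25,0,0,0,1, 0.3,0.4,-0.25,0,0,0,1, 0.3,0.4,-0.25,0,0,0,1]'
python3 - <<'E'
from h import *
save('scene','sf.png');save('side','df.png')
a=cv2.imread('pics/sf.png');b=cv2.imread('pics/df.png')
A=cv2.resize(a[150:280,70:320],None,fx=3.2,fy=3.2,interpolation=cv2.INTER_CUBIC)[:, :]
B1=cv2.resize(b[170:220,200:320],None,fx=3.3,fy=3.3,interpolation=cv2.INTER_CUBIC)
B2=cv2.resize(b[270:370,200:360],None,fx=1.8,fy=1.8,interpolation=cv2.INTER_CUBIC)
o=np.zeros((600,800,3),np.uint8);o[:416]=A;o[418:418+B1.shape[0],:B1.shape[1]]=B1;o[418:598,400:400+B2.shape[1]]=B2[:180]
cv2.imwrite('pics/fin.png',o)
E
```

```text
clock: 28.93
eef_pos: [0.5889, 0.0026, 0.1609]
tool_rot: [-0.013, 1.0, 0.0, -0.002]
ft_force: [1.0, 0.2, 0.1]
grip_width: 0.0728
grasp_force: 0.0
clock: 29.77
eef_pos: [0.4342, 0.1995, 0.2863]
tool_rot: [-0.015, 1.0, 0.0, 0.001]
ft_force: [0.6, 0.0, 0.0]
grip_width: 0.0858
grasp_force: 0.0
```

View pics/fin.png

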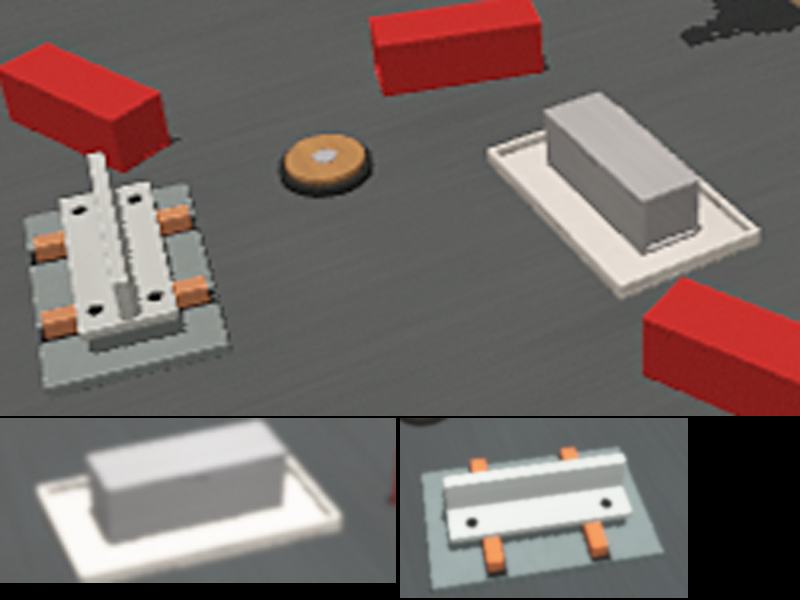

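Final view: the bracket rests on both bars over the bed, the tube stands in the tray, and disc and red parts have not moved. I'll check the centring numerically.

Run:
```python
from fit import *
S,D='sf.png','df.png'
A=lambda p:[(70+x/3.2,150+y/3.2) for x,y in p]
B1=lambda p:[(200+x/3.3,170+(y-418)/3.3) for x,y in p]
B2=lambda p:[(200+(x-400)/1.8,270+(y-418)/1.8) for x,y in p]
for o,tr in (((S,A([(545,112),(600,94),(698,185),(640,199)])),(S,A([(488,151),(615,105),(760,235),(620,294)]))),((D,B1([(88,457),(262,422),(284,455),(108,487)])),(D,B1([(38,488),(285,440),(342,522),(85,580)])))):
    t=fit('tray',.2,.12,.012,[tr]);b=fit('tube',.14,.05,.054,[o]);print((b[:2]-t[:2]).round(4))
for o,tr in (((S,A([(60,200),(150,184),(182,318),(82,333)])),(S,A([(25,217),(188,187),(228,346),(45,387)]))),((D,B2([(446,543),(632,514)])),(D,B2([(424,472),(617,447),(662,552),(433,588)])))):
    t=fit('bed',.2,.12,.01,[tr]);b=fit('base',.16,.064,.032,[o]);print((b[:2]-t[:2]).round(4))
c=bot.get_obs()['clock'];print(c)
```

```text
tray [ 5.962e-01 -4.000e-04] yaw 0.8 rms px 0.6 [ 5.955e-01 -1.000e-04]
tube [0.5954 0.0013] yaw 0.0 rms px 0.64 [0.5956 0.0011]
[-0.0008  0.0017]
tray [ 0.5928 -0.0036] yaw -0.3 rms px 0.82 [ 0.5931 -0.0031]
tube [0.5927 0.0015] yaw 0.1 rms px 0.65 [0.5924 0.001 ]
[-0.0001  0.0051]
bed [ 0.4979 -0.3537] yaw -10.3 rms px 0.53 [ 0.4984 -0.3539]
base [ 0.5003 -0.3528] yaw -9.9 rms px 0.74 [ 0.5001 -0.3529]
[0.0024 0.0009]
bed [ 0.4958 -0.3546] yaw -10.0 rms px 0.7 [ 0.4957 -0.3548]
base [ 0.4871 -0.3879] yaw -30.8 rms px 2.03 [ 0.4865 -0.3886]
[-0.0087 -0.0333]
29.8667
```

```bash
python3 go.py .62 .003 .26 181.6
```

```text
t 29.87 at [0.4347 0.1979 0.2854] psi -178.48 w 0.0855 q [ 0.43  0.19  0.01  1.4  -0.    0.4 ]
[-0.3601, -0.3995, 0.0509, -0.0002, -0.0002, -0.0004]
```

```bash
python3 -m pendant '[-0.36,-0.4,0.05,0,0,0,1,-0.36,-0.4,0.05,0,0,0,1,-0.36,-0.4,0.05,0,0,0,1,-0.36,-0.4,0.05,0,0,0,1,-0.36,-0.4,0.05,0,0,0,1,-0.36,-0.4,0.05,0,0,0,1,-0.36,-0.4,0.05,0,0,0,1,-0.36,-0.4,0.05,0,0,0,1,-0.36,-0.4,0.05,0,0,0,1,-0.36,-0.4,0.05,0,0,0,1]'; python3 -m pendant '[0,0,0,0,0,0,1,0,0,0,0,0,0,1,0,0,0,0,0,0,1,0,0,0,0,0,0,1,0,0,0,0,0,0,1,0,0,0,0,0,0,1,0,0,0,0,0,0,1,0,0,0,0,0,0,1,0,0,0,0,0,0,1,0,0,0,0,0,0,1]' | head -2
python3 - <<'E'
from h import *
c=save('wrist','w11.png'); g=cv2.cvtColor(c['pixels'],cv2.COLOR_RGB2GRAY)
W='w11.png'
for z,n,xs in ((.012,'tray',(.5,.55,.59,.62)),(.054,'tube',(.55,.59,.62))):
    for x in xs:
        u,v=proj(W,[[x,.003,z]])[0]; v=int(round(v)); r=g[v-1:v+2].mean(0); d=np.abs(np.convolve(r,[1,1,0,-1,-1],'same'))/2
        pk=[i for i in range(130,380) if d[i]>9 and d[i]==d[i-3:i+4].max()]
        y=ray(W,[(i,v) for i in pk],z)[:,1]
        print(n,x,'row',v,[(i,round(float(a)*1000,1),int(d[i])) for i,a in zip(pk,y)])
E
```

```text
clock: 30.7
eef_pos: [0.6194, 0.0022, 0.2598]
tool_rot: [-0.012, 1.0, 0.0, -0.001]
ft_force: [0.2, 0.5, 0.1]
grip_width: 0.0856
grasp_force: 0.0
clock: 31.53
eef_pos: [0.6199, 0.0033, 0.2607]
tray 0.5 row 39 [(193, -59.0, 134), (200, -52.0, 107), (305, 52.5, 89), (314, 61.5, 78)]
tray 0.55 row 91 [(195, -58.3, 129), (226, -26.0, 28), (283, 33.3, 90), (290, 40.6, 86), (311, 62.4, 69)]
tray 0.59 row 130 [(197, -57.2, 119), (203, -50.7, 102), (227, -24.9, 25), (250, -0.1, 14), (266, 17.1, 65), (279, 31.1, 22), (308, 62.4, 71)]
tray 0.62 row 157 [(198, -56.8, 120), (204, -50.2, 107), (228, -23.7, 107), (249, -0.5, 42), (267, 19.3, 26), (279, 32.6, 21), (307, 63.5, 68), (377, 140.8, 31)]
tube 0.55 row 92 [(195, -51.4, 129), (226, -22.8, 27), (283, 29.8, 90), (290, 36.2, 88), (311, 55.6, 70)]
tube 0.59 row 136 [(197, -50.5, 123), (227, -21.8, 100), (242, -7.4, 68), (248, -1.6, 69), (279, 28.1, 21), (308, 55.9, 71)]
tube 0.62 row 166 [(198, -50.3, 124), (227, -21.7, 27), (259, 9.8, 59), (271, 21.7, 65), (281, 31.5, 88), (291, 41.4, 35), (298, 48.3, 54), (306, 56.2, 41)]
```

The overhead check puts the tray centre at y = 2.6 mm and the tube centre at y = 3.1 mm, so the tube is centred. The robot is clear, so I'm handing in.

```bash
python3 -c "
from workcell import bot
print(bot.job_done())"
```

```text
the job is handed in; nothing more can be done
None
```

I handed the job in at about 32 s on the robot's clock: the tube is in the tray (measured about 0.5 mm off centre across it), and the bracket rests on both copper bars over the bed plate (about 2.5 mm off centre, from one camera view); I don't have the judge's result.

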